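Scoop odour-absorbing balls into the cupboard dish

ROBOT

A 6-joint arm with a two-finger parallel gripper is mounted at the origin on the work surface. World frame = base frame: x ahead of the robot, y to its left, z up, the work surface at z = 0. Lengths are in m, angles in rad, forces in N, time in s.
With the tool pointing down it reaches from about 0.35 to 0.85 m from the base axis. Payload 8.1 kg.
Tool frame: the origin (TCP) lies at the very end of the fingers, on their centre line; the grasp point (between the pads) lies 19 mm behind it; y points along the fingers, z is the direction in which the jaws open and shut, and the axes are right-handed (so a half turn about y gives the same grasp; the last joint's range is limited). The gripper opens to 93 mm and grips with 3 to 60 N. Pads are 15 mm wide; open, the fingers measure 128 mm over their backs; the gripper's body (75 mm by 188 mm) begins 65 mm behind the grasp point.
Start: joints at [-1.345, 0.13, 1.488, -0, 1.523, -0.085], TCP at [0.184, -0.571, 0.219] pointing down, gripper open.
Joint ranges: [-2.96, 2.96], [-0.89, 2.26], [0.02, 2.5], [-1.34, 4.48], [0, 2.73], [-2.66, 2.66]. Speed limits (rad/s): [2.39, 2.39, 2.79, 3.14, 3.14, 3.14].

INTERFACE

Orientations are given as a unit quaternion [w, x, y, z].
In Python, from workcell import get_state, capture, close_job gives the robot as it stands.
- The arm moves only by the tool carry_out, never from a script. Its argument "series" is a list that holds one entry, the list of rows, each a list of 7 numbers: the finger opening in m, from 0 to 0.093, then the shift along the tool's x, y, z in m, then the turn, a rotation vector about the tool's x, y, z in degrees. In form: [[[claw, dx, dy, dz, ax, ay, az], ...]]. A call has 1 to 8 rows; each row is the pose to reach, as a shift and turn from the pose measured when the call began, along the tool's axes at that moment; what a row does not reach only later rows make up. A row lasts 1/10 s, in which the tool goes at most 50 mm and 8.59 degrees, less where a joint would pass 70% of its speed; a pose out of reach is approached as far as the arm can. A call with a gripper value outside its range is refused whole. The fingers move at their own pace and stop on an object; the grip force is fixed at half the most. Time passes only in rows, so rows that repeat a pose let the fingers close. It gives the time, the measured TCP pose, the force and the opening at its end, in the units of the state.
- get_state(): the state, without advancing time (a new reading comes with each control period).
- capture(name): name is "side" or "top" or "wrist"; returns a dict with "image" (400x640x3 uint8, blue, green, red), "depth" (400x640 float32, m along the optical axis (not along the pixel's ray), 0 where there is no reading), "fovy" (degrees; the focal length in pixels is half the picture's height over the tangent of half this angle, whatever the lens; pixels are square), "cx", "cy" (the principal point, pixels), "extrinsics" (4x4, takes a point from camera to world coordinates). Camera axes: x right, y up, looking along -z (the intrinsics and any distortion apply to the point x, -y, -z); pixel columns grow to the right and rows downward; lengths in m; the calibration is good to about 2 mm. The wrist camera is an equidistant fisheye: a pixel r from the principal point sees the ray r / f radians off the axis. A picture is of the moment at which its call begins.
- close_job(): hands the job in, once; it reports no verdict.
The state is a dict: "time": time; "joint_positions": joint angles; "qvel": joint speeds; "joint_torque": joint torques, N m; "eef_pos": TCP position; "tool_rot": TCP orientation; "ft_force": force on the tool from outside, world axes, zero at the start; "wrist_torque": the same for the moment, N m; "finger_gap": finger opening in m.
Only numpy, scipy, OpenCV 4.12 (cv2) and the standard library are available. Lean on these libraries where they do the work, as an engineer would, in place of code of your own. Each camera call takes 0.05 s, during which the arm holds its last target. There are 200 camera calls.

TASK

Use the steel scoop to move at least four of the five terracotta odour-absorbing balls from the blue tub into the green dish; any you do not move stay in the tub, none on the counter, and the gripper itself must not touch the balls. Then stand the scoop upright on its cork mat and let go. Leave the dish upright, and leave the jar and the mug where they are.

Things in the scene. Friction and masses are not known exactly. Their poses are not given: they have to be found in the camera images.
- scoop_handle (a point): Scoop's handle: mid-height of the grip, 100 mm above the scoop's underside, over the bowl's centre. x points from open front lip to closed back, z up. Black level bar along x, 24 mm wide (y), 22 mm high, x = -40 to +60 mm, joined to the bowl only by a post at the back (x = 48 to 60), else free above and below. Scoop about 0.22 kg; starts on the cork mat, lip roughly towards the robot.
- scoop: The scoop; origin at the centre of its underside, 100 mm below point scoop_handle, same axes. Steel bowl 120 mm long (lip x = -60, back wall x = +60), 112 mm wide, sheet 3 mm; flat floor, bare front lip. Back wall and rear sides 50 mm high; the sides step down (36, 22 mm) and end 22 mm behind the lip.
- tub: Fixed blue open tub, 300 x 134 x 50 mm outside (x, y, z), walls and floor 5 mm (inside 290 x 124). Origin: centre of its underside; x along its length, roughly away from the robot. The near (-x) end inside is a 45 degree ramp rising from the floor at x = -100 mm to the rim at x = -145. Balls start at x = -90 to -20; the far half is empty, room to lower the scoop in.
- tub_floor (a point): Centre of the tub's inner floor, 5 mm above the counter. The tub is just wider than the scoop: balls (32 mm) cannot pass beside a scoop drawn along the tub's middle, lip first, to the ramp; there the balls ride onto the lip.
- dish: Loose green enamelled round dish, 196 mm outer diameter at the rim, 50 mm high, wall and floor 6 mm, inner floor about 160 mm across. Origin at the centre of its underside. About 0.8 kg.
- dish_mid (a point): Point on the dish's axis, 30 mm above its underside.
- scoop_bowl (a point): Middle of the scoop's bowl, 20 mm above its underside and 5 mm behind its centre.
- mat: Fixed square cork mat 180 x 180 mm, 4 mm thick, where the scoop belongs. Origin at the centre of its underside on the counter.
- ball0: Centre of a terracotta ceramic ball, 32 mm in diameter, about 25 g.
- ball1: Centre of a terracotta ceramic ball, 32 mm in diameter, about 25 g.
- ball2: Centre of a terracotta ceramic ball, 32 mm in diameter, about 25 g.
- ball3: Centre of a terracotta ceramic ball, 32 mm in diameter, about 25 g.
- ball4: Centre of a terracotta ceramic ball, 32 mm in diameter, about 25 g.
- jar_mid (a point): Bystander: jar with a red cap, 72 mm diameter, 110 mm high, standing; point at its centre half-way up.
- mug_mid (a point): Bystander: blue mug, 80 mm diameter, 95 mm high, standing; point on its axis, half-way up.
Mind the look-alikes: they are no part of the job. What is shaped like the ball3 but turquoise is not meant.

How it is judged:
By the outcome, as a careful person would: the job done as asked, in the order asked, and still so for the second after the job is handed in, with the robot touching nothing.
It also fails if it takes over 58 s, if anything falls off the work surface, if the arm or the gripper's body presses on something with over 40 N, if the wrist force passes 120 N, or if a joint passes its speed limit or range.

## Working session

There is one attempt and no reset: what is moved stays moved. The work goes in short steps, Python scripts to look and compute and a tool call to move; the robot and the scene stay as the last step left them, time stands still between calls to the robot, and variables do not carry over. Pictures are saved under pics/ and viewed, about 8 in all and at most 12, crops included, and the job is handed in when it is done.

Besides the shell and the picture viewer there is one more tool, called after "Request:" as name([rows], argument=value, ...), one row to a line, values as JSON. carry_out: Moves the arm, as the interface text tells. Its arguments: {"type":"object","properties":{"series":{"type":"array"}},"required":["series"]}

```bash
mkdir -p pics
cat > h.py <<'E'
import numpy as np,cv2
from scipy.spatial.transform import Rotation as R
from workcell import get_state,capture,close_job
def pts(c):
    d=c["depth"];h,w=d.shape;f=h/2/np.tan(np.radians(c["fovy"])/2)
    v,u=np.mgrid[:h,:w];x=(u-c["cx"])/f;y=(v-c["cy"])/f
    P=np.stack([x*d,-y*d,-d,np.ones_like(d)],-1)@np.array(c["extrinsics"]).T
    return P[...,:3]
def ray(c,u,v,z):
    f=c["image"].shape[0]/2/np.tan(np.radians(c["fovy"])/2);E=np.array(c["extrinsics"])
    d=E[:3,:3]@[(u-c["cx"])/f,-(v-c["cy"])/f,-1];o=E[:3,3];return o+d*(z-o[2])/d[2]
E
python3 - <<'E'
from h import *
s=get_state();print({k:np.round(v,3) for k,v in s.items()})
for n in("top","side"):
    c=capture(n);cv2.imwrite(f"pics/{n}0.png",c["image"]);np.save(f"{n}0.npy",c,allow_pickle=True)
    print(n,c["fovy"],c["cx"],c["cy"],np.round(c["extrinsics"],3).tolist())
E
```

```text
{'time': np.float64(0.0), 'joint_positions': array([-1.345,  0.131,  1.489, -0.   ,  1.523, -0.085]), 'qvel': array([-0.001, -0.001,  0.001, -0.   ,  0.001, -0.002]), 'joint_torque': array([-2.0000e-03, -5.5984e+01, -4.9177e+01,  7.6000e-02,  3.5000e-02,
       -0.0000e+00]), 'eef_pos': array([ 0.183, -0.571,  0.218]), 'tool_rot': array([ 0.109, -0.109,  0.699, -0.698]), 'ft_force': array([ 0.128, -0.701, -0.896]), 'wrist_torque': array([-0.019,  0.01 , -0.043]), 'finger_gap': np.float64(0.093)}
top 57.23445582223839 320.6065172914506 199.17669475611768 [[-0.026, 0.996, -0.08, 0.517], [-0.999, -0.024, 0.03, 0.02], [0.028, 0.081, 0.996, 0.857], [0.0, 0.0, 0.0, 1.0]]
side 55.648350899242004 313.8957517319997 201.00910563125444 [[0.859, 0.378, -0.346, 0.269], [-0.513, 0.629, -0.584, -0.499], [-0.003, 0.679, 0.734, 0.756], [0.0, 0.0, 0.0, 1.0]]
```

View pics/top0.png

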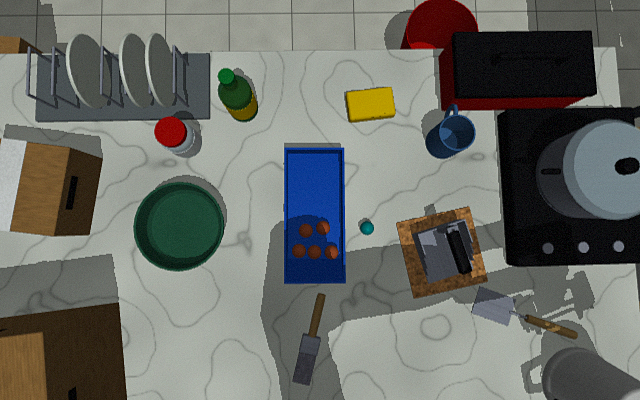

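View pics/side0.png

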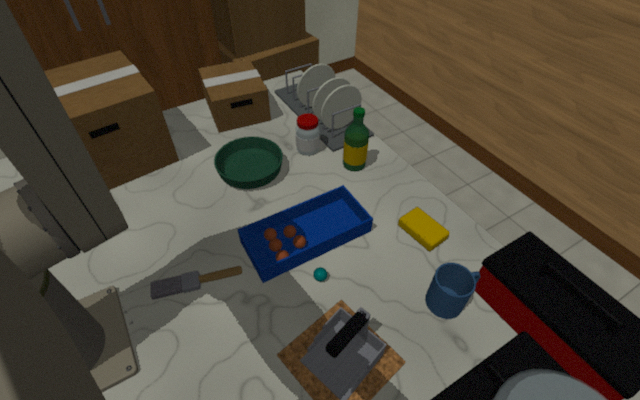

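The top view shows the tub (285–345, 148–283) with five balls near its lower (near) end, and the turquoise decoy at (367,228). The dish is at (180,225), the mat and scoop at (442,252) with the handle around (458,248), the jar at (172,133) and the mug at (455,132). The side view agrees.

Run:
```python
from h import *
for n in("top","side"):
    c=np.load(f"{n}0.npy",allow_pickle=True).item();P=pts(c);im=c["image"];hsv=cv2.cvtColor(im,cv2.COLOR_BGR2HSV)
    H,S,V=cv2.split(hsv);z=P[...,2];ok=c["depth"]>0
    rx=(P[...,0]>0.2)&(P[...,0]<0.8)&ok
    def rect(m,lab):
        m=m.astype(np.uint8);k,l,st,_=cv2.connectedComponentsWithStats(m)
        if k<2: print(lab,"none");return
        i=1+np.argmax(st[1:,4]);q=P[l==i];r=cv2.minAreaRect(q[:,:2].astype(np.float32))
        print(n,lab,len(q),"c",np.round(r[0],4),"sz",np.round(r[1],4),"ang",round(r[2],2),"zmed",np.round(np.percentile(q[:,2],[5,50,95]),4))
    blue=(H>105)&(H<128)&(S>150)
    rect(blue&rx&(z>0.035)&(z<0.06),"tubrim")
    rect((H>60)&(H<95)&(S>80)&rx&(z>0.03)&(z<0.065)&(P[...,1]>.1),"dishrim")
    Y=P[...,1]
    reg=rx&(Y<-.08)&(Y>-.32)&(P[...,0]<.56)
    rect(reg&(z>0.09)&(z<.125)&(V<70),"handle")
    rect(reg&(z>0.03)&(z<.07)&(S<60),"bowl")
    rect(reg&(H>5)&(H<22)&(S>90)&(z<.02),"mat")
    rect(rx&(H>100)&(H<120)&(Y<-.1)&(z>.085)&(z<.1),"mug")
    m=((H<14)&(S>120)&rx&(abs(Y)<.12)&(z<.06)).astype(np.uint8)
    k,l,st,cen=cv2.connectedComponentsWithStats(m)
    for i in range(1,k):
        if st[i,4]>20: print("ball",st[i,4],np.round(cen[i]),np.round(ray(c,*cen[i],.021),4))
    rect((H<8)&(S>120)&(z>.08)&(z<.13)&(Y>.1)&rx,"jar")
```

```text
top tubrim 1413 c [0.5487 0.0099] sz [0.1332 0.2977] ang 88.98 zmed [0.037  0.0479 0.0511]
top dishrim 1343 c [0.5313 0.3058] sz [0.1917 0.1933] ang 8.0 zmed [0.032  0.0466 0.0507]
top handle 632 c [ 0.4667 -0.2822] sz [0.0999 0.0244] ang 16.32 zmed [0.0997 0.1133 0.116 ]
top bowl 202 c [ 0.4769 -0.2337] sz [0.0482 0.0994] ang 70.42 zmed [0.0315 0.0477 0.0592]
top mat 2090 c [ 0.4522 -0.2668] sz [0.1798 0.1424] ang 11.05 zmed [0.0007 0.0032 0.0056]
top mug 321 c [ 0.7139 -0.2993] sz [0.078  0.0794] ang 0.17 zmed [0.0866 0.0935 0.096 ]
ball 138 [323. 227.] [ 0.5197 -0.0088  0.021 ]
ball 135 [305. 230.] [0.5142 0.0305 0.021 ]
ball 139 [299. 250.] [0.4693 0.047  0.021 ]
ball 134 [314. 252.] [0.4654 0.0124 0.021 ]
ball 138 [331. 252.] [ 0.4638 -0.0266  0.021 ]
top jar 704 c [0.7241 0.3039] sz [0.0615 0.0606] ang 44.15 zmed [0.1046 0.1093 0.1114]
side tubrim 1663 c [0.546  0.0094] sz [0.1369 0.3011] ang 88.93 zmed [0.036  0.0454 0.0503]
side dishrim 832 c [0.5286 0.3045] sz [0.1935 0.188 ] ang 77.68 zmed [0.0311 0.0422 0.0496]
side handle 819 c [ 0.4629 -0.2837] sz [0.0976 0.0244] ang 16.26 zmed [0.1019 0.1134 0.1157]
side bowl 226 c [ 0.462  -0.2396] sz [0.0809 0.0272] ang 14.23 zmed [0.0318 0.0439 0.0541]
side mat 1682 c [ 0.4475 -0.2529] sz [0.1796 0.1126] ang 10.87 zmed [0.0009 0.0031 0.0052]
side mug 396 c [ 0.7112 -0.2999] sz [0.0794 0.0786] ang 17.21 zmed [0.0857 0.0926 0.0958]
ball 107 [289. 231.] [0.5122 0.0306 0.021 ]
ball 303 [275. 243.] [0.4643 0.0154 0.021 ]
ball 112 [299. 241.] [ 0.5174 -0.0085  0.021 ]
side jar 233 c [0.7207 0.3018] sz [0.0603 0.06  ] ang 50.54 zmed [0.0991 0.1083 0.1104]
```

```bash
cat >> h.py <<'E'
def rows(targets,n=None,flip=1):
    """targets: list of (x,y,z of TCP, yaw deg of scoop x, pitch deg; + = lip up). prints shift/turn in tool axes from now"""
    s=get_state();q=np.array(s["tool_rot"]);R0=R.from_quat(q[[1,2,3,0]]);p0=np.array(s["eef_pos"])
    print("t",round(float(s["time"]),2),"tcp",p0.round(4),"F",np.round(s["ft_force"],1),"gap",round(float(s["finger_gap"]),4),"j",np.round(s["joint_positions"],2))
    print("tool axes",R0.as_matrix().round(3).tolist())
    for x,y,z,yaw,pit in targets:
        Rs=R.from_euler("ZY",[yaw,pit],degrees=True)   # scoop frame
        M=Rs.as_matrix()@np.array([[flip,0,0],[0,0,flip],[0,-1,0]])
        d=R0.inv().apply(np.array([x,y,z])-p0)*1000
        w=np.degrees((R0.inv()*R.from_matrix(M)).as_rotvec())
        print("mm",d.round(1),"deg",w.round(1))
def tcp(sx,sy,sz,yaw,pit,gx=.010,gz=.081):
    "TCP for a wanted scoop origin (centre of underside)"
    p=np.array([sx,sy,sz])+R.from_euler("ZY",[yaw,pit],degrees=True).apply([gx,0,gz])
    return (*p,yaw,pit)
E
python3 - <<'E'
from h import *
c=np.load("top0.npy",allow_pickle=True).item();P=pts(c);hsv=cv2.cvtColor(c["image"],cv2.COLOR_BGR2HSV);H,S,V=cv2.split(hsv)
m=((H>5)&(H<22)&(S>90)&(P[...,2]<.02)&(P[...,0]<.56)&(P[...,1]<-.08)&(P[...,1]>-.4)&(P[...,0]>.3)).astype(np.uint8)
k,l,st,cen=cv2.connectedComponentsWithStats(m)
q=np.concatenate([P[l==i] for i in range(1,k) if st[i,4]>40])[:,:2].astype(np.float32)
print("mat",cv2.minAreaRect(q),st[1:])
for f in(1,-1):
    rows([(.465,-.283,.20,16.3,0),(.465,-.283,.085,16.3,0)],flip=f)
E
```

```text
mat ((0.45598578453063965, -0.28631410002708435), (0.17979128658771515, 0.18209446966648102), 11.045144081115723) [[ 396  207   92   91 3032]]
t 0.1 tcp [ 0.1834 -0.5708  0.2177] F [-0.1 -0.5 -0.8] gap 0.0931 j [-1.35  0.13  1.49 -0.    1.52 -0.09]
tool axes [[-0.952, -0.0, 0.306], [-0.306, 0.002, -0.952], [-0.0, -1.0, -0.002]]
mm [-356.1   18.  -187.8] deg [  -0.  -178.5   -0.2]
mm [-356.1  133.  -187.6] deg [  -0.  -178.5   -0.2]
t 0.1 tcp [ 0.1834 -0.5708  0.2177] F [-0.1 -0.5 -0.8] gap 0.0931 j [-1.35  0.13  1.49 -0.    1.52 -0.09]
tool axes [[-0.952, -0.0, 0.306], [-0.306, 0.002, -0.952], [-0.0, -1.0, -0.002]]
mm [-356.1   18.  -187.8] deg [ 0.1  1.5 -0. ]
mm [-356.1  133.  -187.6] deg [ 0.1  1.5 -0. ]
```

Request:
carry_out([
  [[0.093, -0.356, 0.018, -0.188, 0, 1.5, 0], [0.093, -0.356, 0.018, -0.188, 0, 1.5, 0], [0.093, -0.356, 0.018, -0.188, 0, 1.5, 0], [0.093, -0.356, 0.018, -0.188, 0, 1.5, 0], [0.093, -0.356, 0.018, -0.188, 0, 1.5, 0], [0.093, -0.356, 0.018, -0.188, 0, 1.5, 0], [0.093, -0.356, 0.018, -0.188, 0, 1.5, 0], [0.093, -0.356, 0.018, -0.188, 0, 1.5, 0]],
])

```text
time: 0.9
eef_pos: [0.4634, -0.2834, 0.1998]
tool_rot: [0.1, -0.1, 0.701, -0.699]
ft_force: [-0.3, -1.6, 0.1]
finger_gap: 0.093
```

Request:
carry_out([
  [[0.093, 0, 0, 0, 0, 0, 0], [0.093, 0, 0, 0, 0, 0, 0]],
])

```text
time: 1.1
eef_pos: [0.4637, -0.2822, 0.1992]
tool_rot: [0.101, -0.102, 0.701, -0.699]
ft_force: [-0.3, -0.5, -0.1]
finger_gap: 0.0929
```

Run:
```python
from h import *
c=capture("wrist");cv2.imwrite("pics/w1.png",c["image"]);print(c["fovy"],c["cx"],c["cy"])
d=c["depth"];h,w=d.shape;f=h/2/np.tan(np.radians(c["fovy"])/2)
v,u=np.mgrid[:h,:w];X=(u-c["cx"]);Y=(v-c["cy"]);r=np.hypot(X,Y)+1e-9;t=np.tan(np.minimum(r/f,1.4))
P=(np.stack([X/r*t*d,-Y/r*t*d,-d,np.ones_like(d)],-1)@np.array(c["extrinsics"]).T)[...,:3]
m=((P[...,2]>.095)&(P[...,2]<.125)&(d>0)&(c["image"].max(2)<80)&(abs(P[...,0]-.465)<.1)&(abs(P[...,1]+.283)<.1)).astype(np.uint8)
k,l,st,_=cv2.connectedComponentsWithStats(m);i=1+np.argmax(st[1:,4]);q=P[l==i];q=q[q[:,2]>.105]
print(len(q),cv2.minAreaRect(q[:,:2].astype(np.float32)),np.percentile(q[:,2],[5,50,95]))
rows([(.465,-.283,.20,16.3,0),(.465,-.283,.085,16.3,0)],flip=-1)
```

```text
65.70646984690485 315.3253544351206 195.58114067219287
2403 ((0.4646429717540741, -0.2837682366371155), (0.0902722105383873, 0.022345684468746185), 15.973312377929688) [0.11432124 0.11618926 0.11734562]
t 1.15 tcp [ 0.4631 -0.2833  0.1994] F [-0.9 -0.   0.9] gap 0.0933 j [-0.64 -0.01  1.67  0.    1.48  0.64]
tool axes [[-0.959, -0.002, 0.282], [-0.282, 0.002, -0.959], [0.001, -1.0, -0.002]]
mm [-1.9 -0.6  0.2] deg [0.1 0.1 0.1]
mm [ -2.1 114.4   0.5] deg [0.1 0.1 0.1]
```

View pics/w1.png

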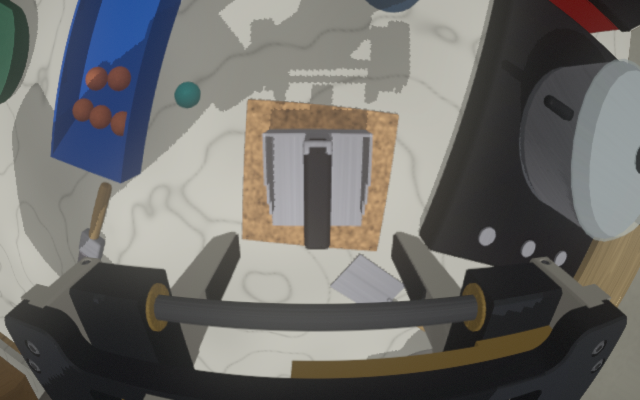

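The wrist view shows the handle bar at (317,195), upright between the fingers, and the post at its upper end (318,142), which is the far side. Alignment is good, so I'm descending and gripping.

Request:
carry_out([
  [[0.093, -0.002, 0.04, 0, 0, 0, 0], [0.093, -0.002, 0.075, 0, 0, 0, 0], [0.093, -0.002, 0.1, 0, 0, 0, 0], [0.093, -0.002, 0.114, 0.0005, 0, 0, 0], [0.06, -0.002, 0.114, 0.0005, 0, 0, 0], [0.03, -0.002, 0.114, 0.0005, 0, 0, 0], [0.0, -0.002, 0.114, 0.0005, 0, 0, 0], [0.0, -0.002, 0.114, 0.0005, 0, 0, 0]],
])

```text
time: 1.95
eef_pos: [0.4659, -0.2839, 0.0872]
tool_rot: [-0.101, 0.1, -0.7, 0.7]
ft_force: [0.5, 0.9, 0.4]
finger_gap: 0.0659
```

Request:
carry_out([
  [[0.0, 0, 0, 0, 0, 0, 0], [0.0, 0, 0, 0, 0, 0, 0], [0.0, 0, 0, 0, 0, 0, 0]],
])

```text
time: 2.25
eef_pos: [0.4661, -0.284, 0.0876]
tool_rot: [-0.101, 0.1, -0.7, 0.7]
ft_force: [-0.1, -0.3, -0.6]
finger_gap: 0.0418
```

Run:
```python
from h import *
T=np.array([.547,.0097]);ty=-1.0;ex=np.array([np.cos(np.radians(ty)),np.sin(np.radians(ty))])
a=T+ex*.073
rows([(.465,-.283,.20,16,0),tcp(*a,.12,ty,0),tcp(*a,.03,ty,0),tcp(*a,.006,ty,0)],flip=-1)
```

```text
t 2.25 tcp [ 0.4661 -0.284   0.0876] F [-0.1 -0.3 -0.6] gap 0.0418 j [-0.64  0.09  1.78  0.    1.27  0.64]
tool axes [[-0.959, 0.001, 0.282], [-0.282, -0.0, -0.959], [-0.001, -1.0, 0.001]]
mm [   0.7 -112.4   -1.2] deg [-0.   0.4 -0.1]
mm [-239.7 -113.3 -234.1] deg [-0.  17.4 -0.1]
mm [-239.6  -23.3 -234.2] deg [-0.  17.4 -0.1]
mm [-239.6    0.7 -234.2] deg [-0.  17.4 -0.1]
```

Request:
carry_out([
  [[0.0, 0, 0, 0, 0, 0, 0], [0.0, 0, 0, 0, 0, 0, 0], [0.0, 0, 0, 0, 0, 0, 0], [0.0, 0, 0, 0, 0, 0, 0], [0.0, 0, 0, 0, 0, 0, 0], [0.0, 0, 0, 0, 0, 0, 0]],
])

```text
time: 2.85
eef_pos: [0.4662, -0.2839, 0.0876]
tool_rot: [-0.101, 0.1, -0.7, 0.7]
ft_force: [0.1, 1.3, 1.1]
finger_gap: 0.0243
```

Request:
carry_out([
  [[0.0, 0, -0.02, 0, 0, 0, 0], [0.0, 0, -0.05, 0, 0, 0, 0], [0.0, 0, -0.08, 0, 0, 0, 0], [0.0, 0, -0.115, 0, 0, 0, 0], [0.0, 0, -0.115, 0, 0, 0, 0]],
])

```text
time: 3.35
eef_pos: [0.4684, -0.2857, 0.2084]
tool_rot: [-0.103, 0.098, -0.698, 0.702]
ft_force: [0.9, -0.5, -1.0]
finger_gap: 0.0239
```

Run:
```python
from h import *
T=np.array([.547,.0097]);ty=-1.0;ex=np.array([np.cos(np.radians(ty)),np.sin(np.radians(ty))])
a=T+ex*.073
g=dict(gx=.011,gz=.0836)
rows([tcp(*a,.12,ty,0,**g),tcp(*a,.03,ty,0,**g),tcp(*a,.006,ty,0,**g)],flip=-1)
```

```text
t 3.35 tcp [ 0.4684 -0.2857  0.2084] F [ 0.9 -0.5 -1. ] gap 0.0239 j [-0.64 -0.01  1.66  0.    1.49  0.64]
tool axes [[-0.959, 0.008, 0.282], [-0.282, -0.006, -0.959], [-0.006, -1.0, 0.008]]
mm [-238.9    4.5 -236.2] deg [-0.4 17.4 -0.4]
mm [-238.3   94.5 -236.9] deg [-0.4 17.4 -0.4]
mm [-238.1  118.5 -237.1] deg [-0.4 17.4 -0.4]
```

Request:
carry_out([
  [[0, -0.02, 0.004, -0.02, -0.1, 1.5, -0.1], [0, -0.05, 0.004, -0.05, -0.2, 4, -0.2], [0, -0.09, 0.004, -0.09, -0.3, 7, -0.3], [0, -0.13, 0.004, -0.13, -0.4, 10, -0.4], [0, -0.17, 0.004, -0.17, -0.4, 13, -0.4], [0, -0.205, 0.0045, -0.203, -0.4, 15.5, -0.4], [0, -0.23, 0.0045, -0.227, -0.4, 17, -0.4], [0, -0.239, 0.0045, -0.236, -0.4, 17.4, -0.4]],
])

```text
time: 4.15
eef_pos: [0.6319, 0.0127, 0.2017]
tool_rot: [-0.006, 0.005, 0.708, -0.706]
ft_force: [-0.4, -0.4, -1.7]
finger_gap: 0.0239
```

Request:
carry_out([
  [[0, 0, 0, 0, 0, 0, 0], [0, 0, 0, 0, 0, 0, 0], [0, 0, 0, 0, 0, 0, 0]],
])

```text
time: 4.45
eef_pos: [0.6311, 0.0111, 0.201]
tool_rot: [-0.007, 0.005, 0.708, -0.707]
ft_force: [-1.2, -0.2, -2.0]
finger_gap: 0.0241
```

Run:
```python
from h import *
T=np.array([.547,.0097]);ty=-1.0;ex=np.array([np.cos(np.radians(ty)),np.sin(np.radians(ty))])
a=T+ex*.073
g=dict(gx=.011,gz=.0836)
rows([tcp(*a,.12,ty,0,**g),tcp(*a,.03,ty,0,**g),tcp(*a,.006,ty,0,**g)],flip=-1)
c=capture("side");t=capture("top");cv2.imwrite("pics/st2.png",np.vstack([c["image"][100:],t["image"][100:300]]))
P=pts(c);z=P[...,2];m=(abs(P[...,1])<.15)&(P[...,0]>.45)&(P[...,0]<.75)&(z>.11)
for lo,hi in((.11,.135),(.135,.16),(.16,.18)):
    q=P[m&(z>lo)&(z<hi)&(c["image"].max(2)>60)];print(len(q),q.min(0).round(3) if len(q) else'',q.max(0).round(3) if len(q) else '')
```

```text
t 4.45 tcp [0.6311 0.0111 0.201 ] F [-1.2 -0.2 -2. ] gap 0.0241 j [-0.06  0.22  1.41  0.    1.5   1.52]
tool axes [[-1.0, -0.003, -0.016], [0.016, 0.001, -1.0], [0.003, -1.0, -0.001]]
mm [ 0.1 -2.6  2.9] deg [0.1 0.1 0.1]
mm [-0.1 87.4  3. ] deg [0.1 0.1 0.1]
mm [ -0.2 111.4   3. ] deg [0.1 0.1 0.1]
1326 [ 0.558 -0.047  0.115] [0.678 0.069 0.134]
102 [ 0.58  -0.047  0.135] [0.677 0.069 0.159]
57 [ 0.622 -0.046  0.161] [ 0.678 -0.002  0.168]
```

View pics/st2.png

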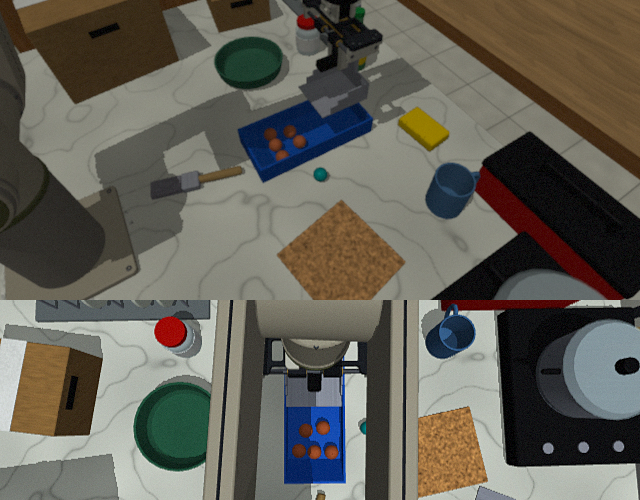

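The scoop is level above the far, empty half of the tub (side crop ~(335,90)), with all five balls still near the ramp. I'm lowering it with a 3 mm lateral correction.

Request:
carry_out([
  [[0, 0, 0, 0.003, 0, 0, 0], [0, 0, 0.025, 0.003, 0, 0, 0], [0, 0, 0.05, 0.003, 0, 0, 0], [0, 0, 0.075, 0.003, 0, 0, 0], [0, 0, 0.095, 0.003, 0, 0, 0], [0, 0, 0.106, 0.003, 0, 0, 0], [0, 0, 0.11, 0.003, 0, 0, 0], [0, 0, 0.11, 0.003, 0, 0, 0]],
])

```text
time: 5.35
eef_pos: [0.6313, 0.0077, 0.0919]
tool_rot: [-0.007, 0.006, 0.708, -0.707]
ft_force: [-0.0, -0.3, -1.9]
finger_gap: 0.0239
```

Request:
carry_out([
  [[0, 0, 0.0005, 0, 0, 0, 0], [0, 0, 0.001, 0, 0, 0, 0], [0, 0, 0.001, 0, 0, 0, 0]],
])

```text
time: 5.65
eef_pos: [0.6319, 0.0077, 0.0919]
tool_rot: [-0.006, 0.006, 0.708, -0.707]
ft_force: [0.0, 0.8, -2.0]
finger_gap: 0.0242
```

Run:
```python
from h import *
T=np.array([.547,.0097]);ty=-1.0;ex=np.array([np.cos(np.radians(ty)),np.sin(np.radians(ty))])
g=dict(gx=.011,gz=.0836)
rows([tcp(*(T+ex*d),.0055,ty,0,**g) for d in(.073,.0,-.03,-.037)],flip=-1)
```

```text
t 5.65 tcp [0.6319 0.0077 0.0919] F [ 0.   0.8 -2. ] gap 0.0242 j [-0.07  0.3   1.53  0.    1.31  1.52]
tool axes [[-1.0, 0.0, -0.017], [0.017, 0.001, -1.0], [-0.0, -1.0, -0.001]]
mm [ 0.9  2.8 -0.5] deg [ 0.1  0.  -0. ]
mm [73.9  2.7 -0.5] deg [ 0.1  0.  -0. ]
mm [103.9   2.7  -0.5] deg [ 0.1  0.  -0. ]
mm [110.9   2.7  -0.5] deg [ 0.1  0.  -0. ]
```

Request:
carry_out([
  [[0, 0.001, 0.001, -0.0005, 0, 0, 0], [0, 0.001, 0.002, -0.0005, 0, 0, 0], [0, 0.001, 0.002, -0.0005, 0, 0, 0]],
])

```text
time: 5.95
eef_pos: [0.6308, 0.0083, 0.0897]
tool_rot: [-0.006, 0.006, 0.708, -0.707]
ft_force: [-1.0, -0.1, -2.3]
finger_gap: 0.0236
```

Request:
carry_out([
  [[0, 0, 0.001, 0, 0, 0, 0], [0, 0, 0.0015, 0, 0, 0, 0], [0, 0, 0.0015, 0, 0, 0, 0]],
])

```text
time: 6.25
eef_pos: [0.6309, 0.0084, 0.0887]
tool_rot: [-0.006, 0.006, 0.708, -0.707]
ft_force: [-2.1, 1.2, 2.5]
finger_gap: 0.0241
```

Request:
carry_out([
  [[0, 0.004, 0, 0, 0, 0, 0], [0, 0.013, 0, 0, 0, 0, 0], [0, 0.023, 0, 0, 0, 0, 0], [0, 0.033, 0, 0, 0, 0, 0], [0, 0.043, 0, 0, 0, 0, 0], [0, 0.053, 0, 0, 0, 0, 0], [0, 0.062, 0, 0, 0, 0, 0], [0, 0.07, 0, 0, 0, 0, 0]],
])

```text
time: 7.05
eef_pos: [0.5601, 0.0096, 0.0887]
tool_rot: [-0.006, 0.006, 0.708, -0.707]
ft_force: [1.0, -0.4, -1.1]
finger_gap: 0.0233
```

Run:
```python
from h import *
T=np.array([.547,.0097]);ty=-1.0;ex=np.array([np.cos(np.radians(ty)),np.sin(np.radians(ty))])
g=dict(gx=.011,gz=.0836)
rows([tcp(*(T+ex*d),.0052,ty,0,**g) for d in(.0,-.03,-.037)],flip=-1)
```

```text
t 7.05 tcp [0.5601 0.0096 0.0887] F [ 1.  -0.4 -1.1] gap 0.0233 j [-0.08  0.12  1.74  0.    1.28  1.51]
tool axes [[-1.0, 0.0, -0.017], [0.017, 0.002, -1.0], [-0.0, -1.0, -0.002]]
mm [ 2.1 -0.1  0.2] deg [ 0.1  0.  -0. ]
mm [32.1 -0.1  0.2] deg [ 0.1  0.  -0. ]
mm [39.1 -0.1  0.2] deg [ 0.1  0.  -0. ]
```

Request:
carry_out([
  [[0, 0.004, 0.0005, 0, 0, 0, 0], [0, 0.01, 0.0005, 0, 0, 0, 0], [0, 0.016, 0.0005, 0, 0, 0, 0], [0, 0.022, 0.0005, 0, 0, 0, 0], [0, 0.028, 0.0005, 0, 0, 0, 0], [0, 0.033, 0.0005, 0, 0, 0, 0], [0, 0.037, 0.0005, 0, 0, 0, 0], [0, 0.039, 0.0005, 0, 0, 0, 0]],
])

```text
time: 7.85
eef_pos: [0.5212, 0.0103, 0.0886]
tool_rot: [-0.006, 0.007, 0.708, -0.707]
ft_force: [3.1, 0.8, 3.4]
finger_gap: 0.0235
```

Run:
```python
from h import *
rows([],flip=-1)
c=capture("side");t=capture("top");np.save("s3.npy",c,allow_pickle=True)
a=cv2.resize(c["image"][190:300,220:400],None,fx=3.5,fy=3.5,interpolation=cv2.INTER_CUBIC)
b=cv2.resize(t["image"][180:300,260:370],None,fx=1.6,fy=1.6)
cv2.imwrite("pics/st3.png",np.vstack([a,np.pad(b,((0,0),(0,a.shape[1]-b.shape[1]),(0,0)))]))
```

```text
t 7.85 tcp [0.5212 0.0103 0.0886] F [3.1 0.8 3.4] gap 0.0235 j [-0.08  0.02  1.85  0.    1.27  1.51]
tool axes [[-1.0, 0.001, -0.017], [0.017, 0.001, -1.0], [-0.001, -1.0, -0.001]]
```

View pics/st3.png

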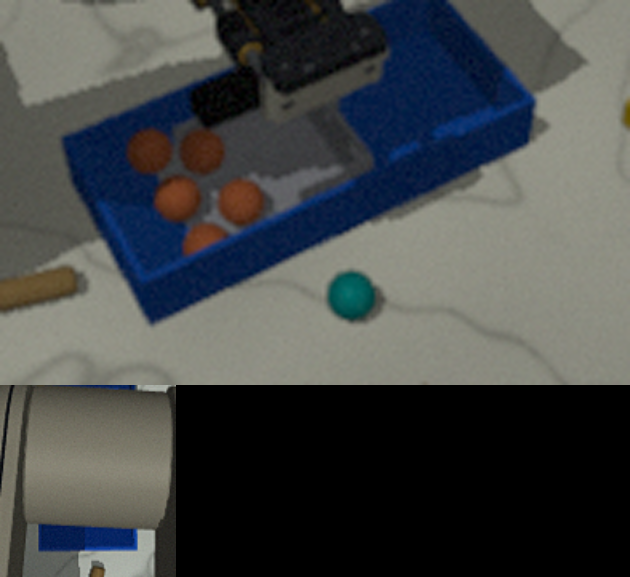

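The side crop shows two balls on the scoop floor and three at the lip, at the foot of the ramp; none are beside or behind the scoop. Next I push a few mm to the ramp, then raise the lip along it while tilting back.

```bash
cat >> h.py <<'E'
def lip(T,ty,lx,lz,pit,yaw=None,**g):
    ex=np.array([np.cos(np.radians(ty)),np.sin(np.radians(ty))]);b=T+ex*lx
    yaw=ty if yaw is None else yaw
    o=np.array([*b,lz])+R.from_euler("ZY",[yaw,pit],degrees=True).apply([.06,0,0])
    return tcp(*o,yaw,pit,**g)
E
python3 - <<'E'
from h import *
T=np.array([.547,.0097]);ty=-1.0;g=dict(gx=.011,gz=.0836)
L=[lip(T,ty,-.0985,.0052,0,**g),lip(T,ty,-.100,.0052,0,**g)]
for th in(2,4,7,10,13,16,18,20):
    s=.12*np.sin(np.radians(th))+.001
    L.append(lip(T,ty,-.0985-s,.0055+s,th,**g))
L.append(lip(T,ty,-.140,.15,24,**g))
rows(L,flip=-1)
E
```

```text
t 7.95 tcp [0.521  0.0102 0.0886] F [ 0.8 -0.1  7.3] gap 0.024 j [-0.08  0.02  1.85  0.    1.27  1.51]
tool axes [[-1.0, 0.001, -0.017], [0.017, 0.001, -1.0], [-0.001, -1.0, -0.001]]
mm [ 1.5 -0.2  0.1] deg [ 0.1  0.  -0. ]
mm [ 3.  -0.2  0.1] deg [ 0.1  0.  -0. ]
mm [ 3.8 -3.2  0.1] deg [ 0.1  0.  -2. ]
mm [ 5.2 -4.7  0.1] deg [ 0.1  0.  -4. ]
mm [ 7.5 -6.9  0.1] deg [ 0.1  0.  -7. ]
mm [ 9.9 -8.8  0.1] deg [  0.1   0.  -10. ]
mm [ 12.5 -10.4   0.1] deg [  0.1   0.  -13. ]
mm [ 15.3 -11.8   0.1] deg [  0.1   0.  -16. ]
mm [ 17.2 -12.6   0.1] deg [  0.1   0.  -18. ]
mm [ 19.2 -13.2   0.1] deg [  0.1   0.  -20. ]
mm [ 1.510e+01 -1.089e+02 -1.000e-01] deg [  0.1   0.  -24. ]
```

Request:
carry_out([
  [[0, 0.001, 0, 0, 0, 0, 0], [0, 0.002, 0, 0, 0, 0, 0], [0, 0.003, 0, 0, 0, 0, 0], [0, 0.003, 0, 0, 0, 0, 0], [0, 0.003, 0, 0, 0, 0, 0]],
])

```text
time: 8.45
eef_pos: [0.5179, 0.0103, 0.0886]
tool_rot: [-0.006, 0.006, 0.708, -0.707]
ft_force: [1.6, 1.2, 4.1]
finger_gap: 0.0236
```

```bash
cat > bl.py <<'E'
from h import *
def balls(c):
    P=pts(c);H,S,V=cv2.split(cv2.cvtColor(c["image"],cv2.COLOR_BGR2HSV))
    m=((H<14)&(S>120)&(P[...,0]>.2)&(P[...,0]<.8)&(P[...,1]<.5)&(P[...,1]>-.4)&(P[...,2]<.3)).astype(np.uint8)
    k,l,st,cen=cv2.connectedComponentsWithStats(m)
    for i in range(1,k):
        if st[i,4]>15:
            q=P[l==i];print("ball",st[i,4],cen[i].round(),"med",np.median(q,0).round(3),"min",q.min(0).round(3),"max",q.max(0).round(3))
E
python3 - <<'E'
from bl import *
balls(capture("side"))
T=np.array([.547,.0097]);ty=-1.0;g=dict(gx=.011,gz=.0836)
L=[]
for th in(2,4,7,10,13,16,18,20):
    s=.12*np.sin(np.radians(th))+.001
    L.append(lip(T,ty,-.0985-s,.0055+s,th,**g))
L.append(lip(T,ty,-.140,.15,24,**g))
rows(L,flip=-1)
E
```

```text
ball 78 [314. 121.] med [0.737 0.287 0.108] min [0.717 0.271 0.044] max [0.799 0.379 0.111]
ball 111 [262. 233.] med [0.45  0.05  0.033] min [0.436 0.041 0.011] max [0.47  0.073 0.04 ]
ball 117 [276. 233.] med [0.477 0.032 0.033] min [ 0.464 -0.003  0.007] max [0.499 0.063 0.099]
ball 121 [271. 246.] med [0.449 0.004 0.033] min [ 0.435 -0.004  0.005] max [0.471 0.032 0.041]
ball 127 [287. 248.] med [ 0.48  -0.02   0.033] min [ 0.466 -0.03   0.02 ] max [ 0.496 -0.001  0.039]
ball 56 [277. 257.] med [ 0.447 -0.034  0.036] min [ 0.435 -0.041  0.031] max [ 0.461 -0.023  0.04 ]
ball 969 [497. 294.] med [ 0.788 -0.357  0.055] min [ 0.784 -0.4    0.005] max [ 0.791 -0.304  0.098]
t 8.5 tcp [0.5179 0.0103 0.0886] F [2.6 1.  5.7] gap 0.0241 j [-0.08  0.01  1.86  0.    1.27  1.51]
tool axes [[-1.0, 0.0, -0.017], [0.017, 0.001, -1.0], [-0.0, -1.0, -0.001]]
mm [ 0.7 -3.2  0.1] deg [ 0.1  0.  -2. ]
mm [ 2.1 -4.7  0.1] deg [ 0.1  0.  -4. ]
mm [ 4.4 -6.9  0.1] deg [ 0.1  0.  -7. ]
mm [ 6.8 -8.8  0.1] deg [  0.1   0.  -10. ]
mm [  9.4 -10.4   0.1] deg [  0.1   0.  -13. ]
mm [ 12.2 -11.8   0.1] deg [  0.1   0.  -16. ]
mm [ 14.1 -12.6   0.1] deg [  0.1   0.  -18. ]
mm [ 16.1 -13.2   0.1] deg [  0.1   0.  -20. ]
mm [  12.  -108.9   -0. ] deg [  0.1   0.  -24. ]
```

Request:
carry_out([
  [[0, 0.001, -0.003, 0, 0, 0, -2], [0, 0.002, -0.005, 0, 0, 0, -4], [0, 0.0045, -0.007, 0, 0, 0, -7], [0, 0.007, -0.009, 0, 0, 0, -10], [0, 0.0095, -0.0105, 0, 0, 0, -13], [0, 0.012, -0.012, 0, 0, 0, -16], [0, 0.014, -0.013, 0, 0, 0, -18], [0, 0.016, -0.0135, 0, 0, 0, -20]],
])

```text
time: 9.3
eef_pos: [0.501, 0.0106, 0.1008]
tool_rot: [-0.13, -0.118, 0.698, -0.694]
ft_force: [6.3, -0.0, -1.9]
finger_gap: 0.0235
```

Run:
```python
from bl import *
c=capture("side");balls(c)
cv2.imwrite("pics/s4.png",cv2.resize(c["image"][170:300,210:400],None,fx=3.5,fy=3.5,interpolation=cv2.INTER_CUBIC))
T=np.array([.547,.0097]);ty=-1.0;g=dict(gx=.011,gz=.0836)
rows([lip(T,ty,-.138,.058,22,**g),lip(T,ty,-.135,.15,24,**g)],flip=-1)
```

```text
ball 489 [285. 235.] med [0.487 0.011 0.044] min [ 0.462 -0.035  0.01 ] max [0.524 0.064 0.057]
ball 977 [497. 294.] med [ 0.788 -0.357  0.056] min [ 0.784 -0.4    0.007] max [ 0.792 -0.304  0.104]
t 9.35 tcp [0.501  0.0106 0.1007] F [-0.8 -0.6 -0.3] gap 0.0235 j [-0.07  0.32  1.54 -0.02  1.64  1.52]
tool axes [[-0.938, -0.347, -0.017], [0.016, 0.008, -1.0], [0.347, -0.938, -0.002]]
mm [-2.  -9.5  0.1] deg [ 0.1  0.  -1.7]
mm [ 24.3 -94.2  -0.1] deg [ 0.1  0.  -3.7]
```

View pics/s4.png

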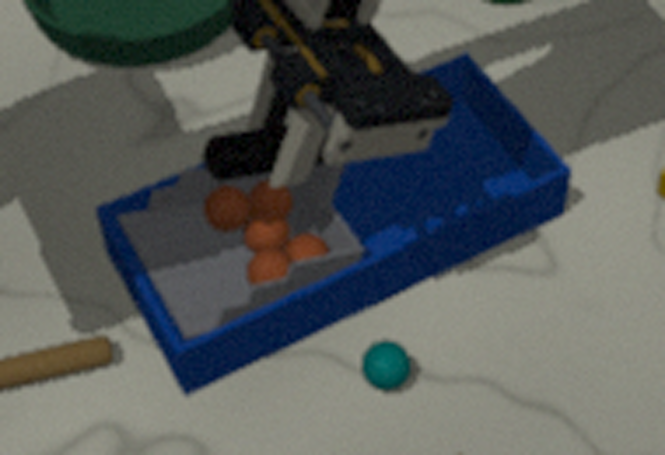

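All five balls are at the back of the tilted scoop (about (265,235) in the crop), and the tub is otherwise empty. I lift, then head for the dish.

Request:
carry_out([
  [[0, -0.002, -0.0095, 0, 0, 0, -1.7], [0, 0.002, -0.022, 0, 0, 0, -2.2], [0, 0.007, -0.038, 0, 0, 0, -2.8], [0, 0.013, -0.057, 0, 0, 0, -3.2], [0, 0.019, -0.076, 0, 0, 0, -3.7], [0, 0.023, -0.09, 0, 0, 0, -3.7], [0, 0.0245, -0.094, 0, 0, 0, -3.7], [0, 0.0245, -0.094, 0, 0, 0, -3.7]],
])

```text
time: 10.15
eef_pos: [0.5106, 0.0102, 0.1972]
tool_rot: [-0.153, -0.141, 0.694, -0.69]
ft_force: [0.4, 0.8, -3.3]
finger_gap: 0.0237
```

Run:
```python
from bl import *
balls(capture("side"))
c=np.load("top0.npy",allow_pickle=True).item();P=pts(c)
m=(c["depth"]>0)&(P[...,2]>.06)&(P[...,0]>.3)&(P[...,0]<.7)&(P[...,1]>.42);q=P[m];print(q.min(0),q.max(0))
D=np.array([.530,.305]);g=dict(gx=.011,gz=.0836)
s=get_state();print(np.round(s["eef_pos"],4))
p0=np.array(lip(np.array([.547,.0097]),-1,-.135,.15,24,**g));p1=np.array(lip(D,50,.01,.145,22,**g))
# lip position interpolated
l0=np.array([.547-.135,.0097,.15]);l1=np.array([D[0]+.01*np.cos(.873),D[1]+.01*np.sin(.873),.145])
L=[]
for a in(.03,.1,.2,.32,.45,.58,.7,.8,.88,.94,.98,1):
    l=l0+(l1-l0)*a; L.append(lip(l[:2],0,0,l[2],24-2*a,yaw=-1+51*a,**g))
rows(L,flip=-1)
```

```text
ball 499 [284. 206.] med [0.493 0.017 0.141] min [ 0.469 -0.035  0.104] max [0.531 0.062 0.154]
ball 975 [497. 294.] med [ 0.788 -0.357  0.054] min [ 0.784 -0.4    0.006] max [ 0.792 -0.304  0.1  ]
[0.30000932 0.44730738 0.06004355] [0.69995855 0.66026899 0.24234838]
[0.5102 0.0103 0.1966]
t 10.2 tcp [0.5102 0.0103 0.1966] F [ 0.4  0.2 -3.2] gap 0.0236 j [-0.07  0.33  1.36 -0.02  1.87  1.52]
tool axes [[-0.913, -0.407, -0.017], [0.015, 0.009, -1.0], [0.408, -0.913, -0.002]]
mm [-3.4 -2.5 -9.5] deg [ 0.7 -1.4  0.1]
mm [-10.7  -5.6 -37. ] deg [ 2.2 -4.6  0.2]
mm [-20.4  -9.7 -76.2] deg [ 4.2 -9.3  0.4]
mm [ -31.2  -14.2 -123. ] deg [  6.6 -14.9   0.7]
mm [ -41.8  -18.6 -173.3] deg [  9.3 -21.    0.9]
mm [ -51.3  -22.5 -223. ] deg [ 11.9 -27.1   1.2]
mm [ -59.2  -25.7 -268.3] deg [ 14.2 -32.7   1.4]
mm [ -65.1  -28.1 -305.5] deg [ 16.2 -37.5   1.5]
mm [ -69.5  -29.9 -334.9] deg [ 17.7 -41.2   1.7]
mm [ -72.5  -31.1 -356.7] deg [ 18.9 -44.1   1.8]
mm [ -74.5  -31.9 -371.1] deg [ 19.6 -46.    1.8]
mm [ -75.5  -32.3 -378.3] deg [ 20.  -46.9   1.9]
```

Run:
```python
from h import *
for n in("top","side"):
    c=np.load(n+"0.npy",allow_pickle=True).item();P=pts(c);ok=(c["depth"]>0)&(P[...,2]>.06)&(P[...,1]>.42)
    for a in np.arange(.3,.75,.05):
        q=P[ok&(P[...,0]>=a)&(P[...,0]<a+.05)]
        if len(q):print(n,round(a,2),len(q),np.percentile(q[:,1],[0,2]).round(3),q[:,2].max().round(3))
```

```text
top 0.3 3331 [0.447 0.449] 0.242
top 0.35 1792 [0.452 0.453] 0.242
top 0.5 1089 [0.517 0.519] 0.123
top 0.55 1954 [0.509 0.512] 0.124
top 0.6 2053 [0.503 0.505] 0.125
top 0.65 2021 [0.497 0.498] 0.124
top 0.7 166 [0.547 0.556] 0.123
side 0.3 2824 [0.444 0.448] 0.265
side 0.35 1026 [0.451 0.453] 0.262
side 0.4 708 [1.116 1.118] 0.246
side 0.45 646 [1.114 1.117] 0.236
side 0.5 1134 [0.515 0.518] 0.229
side 0.55 1337 [0.507 0.511] 0.22
side 0.6 1261 [0.498 0.504] 0.21
side 0.65 1108 [0.495 0.498] 0.202
side 0.7 393 [0.583 0.618] 0.191
```

Request:
carry_out([
  [[0, -0.003, -0.002, -0.01, 0.7, -1.4, 0.1], [0, -0.009, -0.005, -0.03, 1.8, -3.7, 0.2], [0, -0.0165, -0.008, -0.06, 3.3, -7.3, 0.3], [0, -0.0245, -0.0115, -0.095, 5.1, -11.6, 0.5], [0, -0.0335, -0.015, -0.135, 7.2, -16.4, 0.75], [0, -0.042, -0.0185, -0.174, 9.3, -21, 0.9], [0, -0.048, -0.021, -0.206, 11, -25, 1.1], [0, -0.0513, -0.0225, -0.223, 11.9, -27.1, 1.2]],
])

```text
time: 11.0
eef_pos: [0.569, 0.2365, 0.1949]
tool_rot: [-0.038, 0.31, -0.636, 0.706]
ft_force: [-0.7, 0.2, -4.0]
finger_gap: 0.0236
```

Run:
```python
from h import *
D=np.array([.530,.305]);g=dict(gx=.011,gz=.0836)
l0=np.array([.547-.135,.0097,.15]);l1=np.array([D[0]+.01*np.cos(.873),D[1]+.01*np.sin(.873),.145])
L=[]
for a in(.61,.67,.75,.83,.9,.95,.985,1):
    l=l0+(l1-l0)*a; L.append(lip(l[:2],0,0,l[2],24-2*a,yaw=-1+51*a,**g))
rows(L,flip=-1)
```

```text
t 11.0 tcp [0.569  0.2365 0.1949] F [-0.7  0.2 -4. ] gap 0.0236 j [ 0.35  0.6   1.   -0.07  1.93  1.4 ]
tool axes [[-0.805, -0.34, 0.486], [-0.447, -0.188, -0.874], [0.389, -0.921, -0.001]]
mm [-5.4 -4.1 -4.5] deg [ 0.4 -1.   0.1]
mm [-19.2  -9.8 -21.9] deg [ 1.6 -3.8  0.2]
mm [-37.3 -17.3 -45.2] deg [ 3.2 -7.6  0.4]
mm [-55.  -24.6 -68.4] deg [  4.8 -11.3   0.5]
mm [-70.1 -30.8 -88.5] deg [  6.1 -14.6   0.7]
mm [ -80.6  -35.2 -102.9] deg [  7.1 -17.    0.8]
mm [ -87.9  -38.2 -112.9] deg [  7.7 -18.6   0.8]
mm [ -91.   -39.5 -117.1] deg [  8.  -19.4   0.9]
```

Request:
carry_out([
  [[0, -0.0055, -0.004, -0.0045, 0.4, -1, 0.1], [0, -0.019, -0.01, -0.022, 1.6, -3.8, 0.2], [0, -0.037, -0.017, -0.045, 3.2, -7.6, 0.4], [0, -0.055, -0.0245, -0.068, 4.8, -11.3, 0.5], [0, -0.07, -0.031, -0.0885, 6.1, -14.6, 0.7], [0, -0.0805, -0.035, -0.103, 7.1, -17, 0.8], [0, -0.088, -0.038, -0.113, 7.7, -18.6, 0.8], [0, -0.091, -0.0395, -0.117, 8, -19.4, 0.9]],
])

```text
time: 11.8
eef_pos: [0.5982, 0.3881, 0.1943]
tool_rot: [-0.172, 0.417, -0.572, 0.685]
ft_force: [0.1, 0.1, -3.4]
finger_gap: 0.0239
```

Request:
carry_out([
  [[0, 0, 0, 0, 0, 0, 0], [0, 0, 0, 0, 0, 0, 0]],
])

```text
time: 12.0
eef_pos: [0.5981, 0.3874, 0.1936]
tool_rot: [-0.171, 0.417, -0.572, 0.685]
ft_force: [0.0, -0.2, -2.4]
finger_gap: 0.024
```

Run:
```python
from bl import *
c=capture("side");t=capture("top");balls(c)
cv2.imwrite("pics/st5.png",np.vstack([cv2.resize(c["image"][60:240,180:380],None,fx=2,fy=2),cv2.resize(t["image"][110:290,100:300],None,fx=1.2,fy=1.2)[:,:400] if 0 else cv2.resize(t["image"][120:280,100:300],(400,240))]))
D=np.array([.530,.305]);g=dict(gx=.011,gz=.0836)
rows([lip(D,50,.01,z,p,**g) for z,p in((.135,16),(.11,8),(.085,2),(.075,0))],flip=-1)
```

```text
ball 315 [252. 114.] med [0.584 0.378 0.135] min [0.537 0.33  0.113] max [0.638 0.434 0.15 ]
ball 255 [307. 121.] med [0.718 0.298 0.108] min [0.691 0.272 0.01 ] max [0.8   0.464 0.112]
ball 962 [497. 294.] med [ 0.788 -0.358  0.055] min [ 0.784 -0.4    0.006] max [ 0.791 -0.304  0.102]
t 12.1 tcp [0.5984 0.3871 0.1943] F [ 0.6 -0.4 -3.4] gap 0.0238 j [ 0.56  0.91  0.55 -0.13  2.05  1.22]
tool axes [[-0.594, -0.243, 0.767], [-0.711, -0.288, -0.642], [0.376, -0.927, -0.002]]
mm [5.7 0.7 0.3] deg [0.1 0.1 6.1]
mm [ 9.6 16.1  0.3] deg [ 0.1  0.1 14.1]
mm [10.7 34.8  0.3] deg [ 0.1  0.1 20.1]
mm [10.5 42.8  0.3] deg [ 0.1  0.1 22.1]
```

View pics/st5.png

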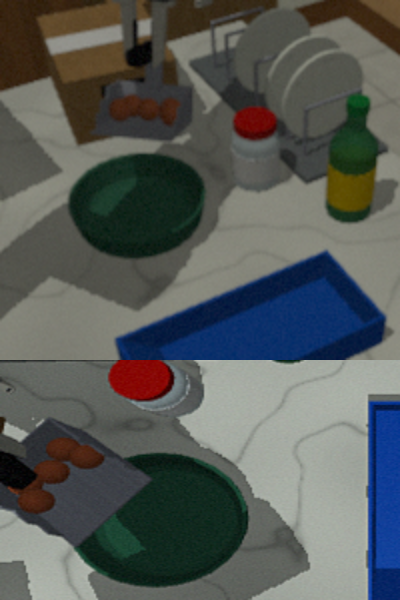

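All five balls sit at the back of the scoop, and the lip appears at about (113,510) in the lower crop, near the dish's left part. Before pouring I check the lip's position, since parallax matters here.

Run:
```python
from h import *
t=capture("top");P=pts(t);print(ray(t,156,220,.145))
m=(t["depth"]>0)&(abs(P[...,0]-.56)<.12)&(P[...,1]>.2)&(P[...,1]<.47)&(P[...,2]>.12)&(P[...,2]<.155);q=P[m]
e=np.array([np.cos(.873),np.sin(.873)]);a=(q[:,:2]-[.53,.305])@e;b=(q[:,:2]-[.53,.305])@[-e[1],e[0]]
print(len(q),np.percentile(a,[0,1,5]).round(3),np.percentile(b,[1,99]).round(3))
n=a<np.percentile(a,5);print(q[n].mean(0))
H,S,V=cv2.split(cv2.cvtColor(t["image"],cv2.COLOR_BGR2HSV))
```

```text
[0.5414815  0.31418876 0.145     ]
3241 [0.011 0.012 0.017] [-0.056  0.054]
[0.53856318 0.31584345 0.14281652]
```

Request:
carry_out([
  [[0, 0.003, 0.0005, 0, 0, 0, 3], [0, 0.0055, 0.001, 0, 0, 0, 6], [0, 0.0077, 0.008, 0, 0, 0, 10], [0, 0.0096, 0.016, 0, 0, 0, 14], [0, 0.0102, 0.025, 0, 0, 0, 16.5], [0, 0.0106, 0.031, 0, 0, 0, 18.5], [0, 0.0106, 0.034, 0, 0, 0, 19], [0, 0.0106, 0.034, 0, 0, 0, 19]],
])

```text
time: 12.95
eef_pos: [0.5836, 0.3688, 0.1671]
tool_rot: [-0.281, 0.317, -0.633, 0.648]
ft_force: [0.2, -0.6, -3.5]
finger_gap: 0.024
```

Run:
```python
from h import *
D=np.array([.530,.305]);g=dict(gx=.011,gz=.0836)
rows([lip(D,50,.01,z,p,**g) for z,p in((.078,1),(.074,-1),(.068,-3),(.062,-5),(.058,-8),(.054,-10),(.05,-12),(.047,-14),(.042,-20),(.042,-35))],flip=-1)
```

```text
t 12.95 tcp [0.5836 0.3688 0.1671] F [ 0.2 -0.6 -3.5] gap 0.024 j [ 0.5   0.45  1.2  -0.02  1.54  1.2 ]
tool axes [[-0.642, -0.037, 0.766], [-0.765, -0.041, -0.643], [0.055, -0.999, -0.002]]
mm [ 0.5  6.8 -0.1] deg [0.1 0.  2.1]
mm [ 3.4  8.5 -0.1] deg [0.1 0.  4.1]
mm [ 6.2 12.2 -0.1] deg [0.1 0.  6.1]
mm [ 9.  16.1 -0.1] deg [0.1 0.  8.1]
mm [13.8 17.2 -0.1] deg [ 0.1  0.  11.1]
mm [16.9 19.4 -0.1] deg [ 0.1  0.  13.1]
mm [20.1 21.7 -0.1] deg [ 0.1  0.  15.1]
mm [23.5 23.1 -0.1] deg [ 0.1  0.  17.1]
mm [34.  24.1 -0.1] deg [ 0.1  0.  23.1]
mm [62.2 19.3 -0.1] deg [ 0.1 -0.  38.1]
```

Request:
carry_out([
  [[0, 0.0005, 0.007, 0, 0, 0, 2], [0, 0.0035, 0.0085, 0, 0, 0, 4], [0, 0.006, 0.012, 0, 0, 0, 6], [0, 0.009, 0.016, 0, 0, 0, 8], [0, 0.014, 0.017, 0, 0, 0, 11], [0, 0.017, 0.0195, 0, 0, 0, 13], [0, 0.017, 0.0195, 0, 0, 0, 13], [0, 0.017, 0.0195, 0, 0, 0, 13]],
])

```text
time: 13.75
eef_pos: [0.5723, 0.355, 0.149]
tool_rot: [0.352, -0.243, 0.665, -0.612]
ft_force: [-0.9, 0.5, -2.5]
finger_gap: 0.0239
```

Run:
```python
from bl import *
c=capture("side");balls(c)
D=np.array([.530,.305]);g=dict(gx=.011,gz=.0836)
rows([lip(D,50,.01,z,p,**g) for z,p in((.05,-12),(.047,-15),(.045,-18),(.044,-22),(.044,-26),(.044,-30))],flip=-1)
```

```text
ball 221 [307. 121.] med [0.719 0.297 0.108] min [0.69  0.272 0.012] max [0.791 0.46  0.111]
ball 443 [249. 150.] med [0.535 0.304 0.076] min [0.482 0.26  0.004] max [0.589 0.378 0.093]
ball 972 [497. 294.] med [ 0.788 -0.358  0.054] min [ 0.784 -0.4    0.006] max [ 0.791 -0.303  0.102]
t 13.8 tcp [0.5726 0.3553 0.1492] F [ 0.5 -0.2 -1.5] gap 0.0239 j [0.44 0.21 1.54 0.08 1.24 1.12]
tool axes [[-0.633, 0.109, 0.766], [-0.755, 0.132, -0.643], [-0.171, -0.985, -0.001]]
mm [ 4.2  1.9 -0.3] deg [0.1 0.  2.2]
mm [ 9.3  1.5 -0.3] deg [ 0.1 -0.   5.2]
mm [14.5  0.3 -0.3] deg [ 0.1 -0.   8.2]
mm [21.2 -2.6 -0.3] deg [ 0.1 -0.  12.2]
mm [28.1 -6.  -0.3] deg [ 0.1 -0.  16.2]
mm [35.2 -8.9 -0.3] deg [ 0.1 -0.  20.2]
```

Balls are at the lip and rolling; I keep tilting.

Request:
carry_out([
  [[0, 0.004, 0.002, 0, 0, 0, 2], [0, 0.009, 0.0015, 0, 0, 0, 5], [0, 0.0145, 0.0005, 0, 0, 0, 8], [0, 0.021, -0.0025, 0, 0, 0, 12], [0, 0.028, -0.006, 0, 0, 0, 16], [0, 0.035, -0.009, 0, 0, 0, 20], [0, 0.035, -0.009, 0, 0, 0, 20], [0, 0.035, -0.009, 0, 0, 0, 20]],
])

```text
time: 14.6
eef_pos: [0.5499, 0.3277, 0.1528]
tool_rot: [0.453, -0.124, 0.697, -0.542]
ft_force: [0.2, 0.6, -1.9]
finger_gap: 0.0236
```

Run:
```python
from bl import *
c=capture("side");t=capture("top");balls(c);print();balls(t)
cv2.imwrite("pics/st6.png",np.vstack([cv2.resize(c["image"][90:230,180:380],None,fx=2.5,fy=2.5),cv2.resize(t["image"][160:280,100:300],None,fx=2,fy=2) if 0 else cv2.resize(t["image"][150:280,100:300],(500,240))]))
D=np.array([.530,.305]);g=dict(gx=.011,gz=.0836)
rows([lip(D,50,.01,.044,-30,**g),lip(D,50,.03,.12,-20,**g)],flip=-1)
```

```text
ball 243 [307. 121.] med [0.718 0.298 0.108] min [0.69  0.272 0.011] max [0.798 0.46  0.111]
ball 320 [247. 173.] med [0.505 0.271 0.032] min [0.46  0.235 0.002] max [0.558 0.33  0.038]
ball 958 [496. 294.] med [ 0.788 -0.357  0.053] min [ 0.784 -0.4    0.007] max [ 0.791 -0.303  0.1  ]

ball 413 [470. 103.] med [ 0.791 -0.35   0.059] min [ 0.787 -0.4    0.007] max [ 0.8   -0.299  0.1  ]
ball 711 [170. 131.] med [0.723 0.302 0.109] min [ 0.694  0.272 -0.001] max [0.788 0.372 0.115]
ball 792 [199. 235.] med [0.51  0.269 0.032] min [0.461 0.231 0.005] max [0.552 0.303 0.041]
t 14.7 tcp [0.5508 0.3285 0.1537] F [-0.2 -0.4 -0.9] gap 0.0237 j [ 0.3  -0.15  1.98  0.36  0.89  0.83]
tool axes [[-0.557, 0.319, 0.767], [-0.665, 0.382, -0.642], [-0.498, -0.867, -0.0]]
mm [ 2.3  0.7 -0.8] deg [0.  0.  0.1]
mm [-66.3 -41.6  -0.8] deg [ 0.   0.  -9.9]
```

View pics/st6.png

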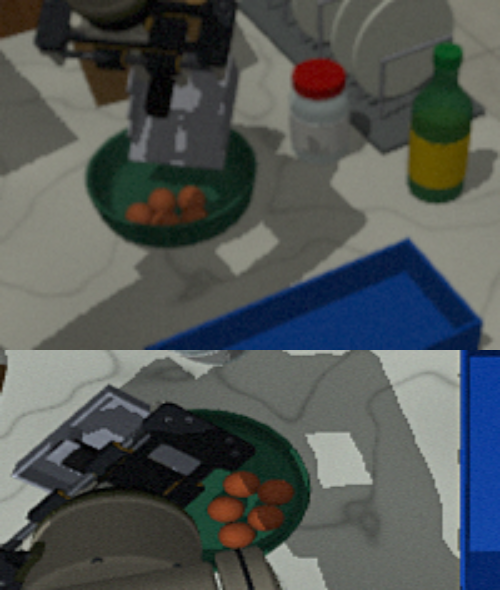

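The side and top crops show all five balls in the dish (top crop ~(250,505)) and an empty scoop. I raise the scoop, level it and go back to the mat.

Request:
carry_out([
  [[0, -0.01, -0.006, 0, 0, 0, -1], [0, -0.03, -0.018, 0, 0, 0, -4], [0, -0.05, -0.03, 0, 0, 0, -7], [0, -0.066, -0.0415, 0, 0, 0, -10], [0, -0.066, -0.0415, 0, 0, 0, -10]],
])

```text
time: 15.2
eef_pos: [0.5778, 0.3596, 0.2282]
tool_rot: [0.408, -0.182, 0.682, -0.579]
ft_force: [0.6, 0.5, -1.8]
finger_gap: 0.0238
```

Run:
```python
from h import *
g=dict(gx=.011,gz=.0836)
l0=np.array([.58,.34,.13]);l1=np.array([.456,-.286,.13]);
L=[]
for a in(.0,.33,.66,1):
    l=l0+(l1-l0)*a;L.append(tcp(*l,50-38*a,min(0,-20+60*a),**g))
rows(L,flip=-1)
```

```text
t 15.2 tcp [0.5778 0.3596 0.2282] F [ 0.6  0.5 -1.8] gap 0.0238 j [0.39 0.02 1.63 0.17 1.18 1.05]
tool axes [[-0.601, 0.224, 0.768], [-0.721, 0.263, -0.641], [-0.345, -0.939, 0.004]]
mm [35.5  3.9 14.1] deg [-0.1  0.2 -0.2]
mm [181.6 -50.8 117.5] deg [  2.1  12.6 -19.9]
mm [ 355.7 -114.4  220.9] deg [  4.2  25.  -19.9]
mm [ 535.7 -180.2  327.1] deg [  6.5  37.8 -19.5]
```

Request:
carry_out([
  [[0, 0.02, -0.006, 0.013, 0.2, 1.5, -3], [0, 0.055, -0.016, 0.036, 0.6, 4, -7], [0, 0.095, -0.027, 0.062, 1.1, 7, -12], [0, 0.135, -0.038, 0.088, 1.6, 10, -16], [0, 0.175, -0.049, 0.113, 2.1, 12.6, -19.9], [0, 0.215, -0.063, 0.137, 2.6, 15.5, -19.9], [0, 0.255, -0.078, 0.161, 3.1, 18, -19.9], [0, 0.295, -0.092, 0.185, 3.5, 21, -19.9]],
])

```text
time: 16.0
eef_pos: [0.5215, 0.0027, 0.2123]
tool_rot: [0.177, -0.176, 0.685, -0.684]
ft_force: [1.1, -0.9, -2.0]
finger_gap: 0.0235
```

Run:
```python
from h import *
g=dict(gx=.011,gz=.0836)
rows([tcp(.456,-.286,.12,12,0,**g)],flip=-1)
```

```text
t 16.0 tcp [0.5215 0.0027 0.2123] F [ 1.1 -0.9 -2. ] gap 0.0235 j [-0.09 -0.08  1.71  0.    1.51  0.97]
tool axes [[-0.875, 0.001, 0.483], [-0.483, 0.002, -0.875], [-0.002, -1.0, -0.001]]
mm [186.4   8.1 224.3] deg [ 0.1 16.9 -0.1]
```

Request:
carry_out([
  [[0, 0.03, 0.001, 0.036, 0, 2.7, 0], [0, 0.061, 0.002, 0.073, 0, 5.5, 0], [0, 0.092, 0.004, 0.11, 0, 8.3, 0], [0, 0.123, 0.005, 0.147, 0, 11, 0], [0, 0.15, 0.006, 0.18, 0, 13.5, 0], [0, 0.172, 0.007, 0.207, 0, 15.6, 0], [0, 0.186, 0.008, 0.224, 0, 16.9, 0], [0, 0.186, 0.008, 0.224, 0, 16.9, 0]],
])

```text
time: 16.8
eef_pos: [0.466, -0.2858, 0.2024]
tool_rot: [0.073, -0.073, 0.704, -0.703]
ft_force: [0.0, -0.0, -1.5]
finger_gap: 0.0241
```

Request:
carry_out([
  [[0, 0, 0, 0, 0, 0, 0], [0, 0, 0, 0, 0, 0, 0]],
])

```text
time: 17.0
eef_pos: [0.466, -0.285, 0.2016]
tool_rot: [0.073, -0.073, 0.704, -0.702]
ft_force: [0.5, -0.2, -1.7]
finger_gap: 0.0237
```

Run:
```python
from h import *
g=dict(gx=.011,gz=.0836)
rows([tcp(.456,-.286,z,12,0,**g) for z in(.12,.005)],flip=-1)
c=capture("side");cv2.imwrite("pics/s7.png",cv2.resize(c["image"][220:400,230:450],None,fx=3,fy=3))
P=pts(c)
m=(c["depth"]>0)&(abs(P[...,0]-.456)<.12)&(abs(P[...,1]+.286)<.12)&(P[...,2]>.1)&(P[...,2]<.145);q=P[m]
A=np.c_[q[:,:2],np.ones(len(q))]
for _ in range(5):
    s=np.linalg.lstsq(A,q[:,2],rcond=None)[0];r=q[:,2]-A@s;k=abs(r)<.004;A=A[k];q=q[k]
print(len(q),"floor plane slope deg",np.degrees(s[:2]).round(1),"z at centre",s@[.456,-.286,1])
```

```text
t 17.0 tcp [ 0.466  -0.285   0.2016] F [ 0.5 -0.2 -1.7] gap 0.0237 j [-0.64 -0.    1.66  0.    1.49  0.72]
tool axes [[-0.979, -0.0, 0.206], [-0.206, 0.003, -0.979], [-0.0, -1.0, -0.003]]
mm [-1.  -2.  -1.1] deg [ 0.2 -0.1 -0. ]
mm [ -1.  113.   -0.8] deg [ 0.2 -0.1 -0. ]
3187 floor plane slope deg [0.5 0.3] z at centre 0.12016752753486022
```

View pics/s7.png

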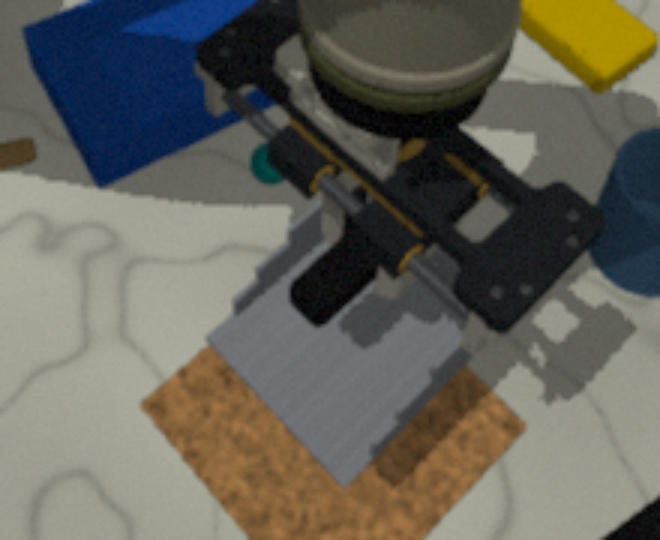

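The scoop is level (slope under 0.6°), empty and above the mat (lip edge (210,340)–(345,485)). I lower it until it touches.

Request:
carry_out([
  [[0, -0.001, 0.02, -0.001, 0, 0, 0], [0, -0.001, 0.05, -0.001, 0, 0, 0], [0, -0.001, 0.08, -0.001, 0, 0, 0], [0, -0.001, 0.1, -0.001, 0, 0, 0], [0, -0.001, 0.108, -0.001, 0, 0, 0], [0, -0.001, 0.112, -0.001, 0, 0, 0], [0, -0.001, 0.112, -0.001, 0, 0, 0], [0, -0.001, 0.112, -0.001, 0, 0, 0]],
])

```text
time: 17.85
eef_pos: [0.4679, -0.2838, 0.0914]
tool_rot: [0.074, -0.073, 0.704, -0.703]
ft_force: [-0.4, 0.5, -1.8]
finger_gap: 0.0239
```

Request:
carry_out([
  [[0, 0, 0.001, 0, 0, 0, 0], [0, 0, 0.0015, 0, 0, 0, 0], [0, 0, 0.0015, 0, 0, 0, 0]],
])

```text
time: 18.15
eef_pos: [0.4681, -0.284, 0.0904]
tool_rot: [0.074, -0.072, 0.703, -0.703]
ft_force: [-0.4, 0.1, -1.4]
finger_gap: 0.0234
```

Request:
carry_out([
  [[0, 0, 0.001, 0, 0, 0, 0], [0, 0, 0.002, 0, 0, 0, 0], [0, 0, 0.0025, 0, 0, 0, 0], [0, 0, 0.0025, 0, 0, 0, 0]],
])

```text
time: 18.55
eef_pos: [0.4684, -0.2841, 0.0882]
tool_rot: [0.074, -0.072, 0.703, -0.703]
ft_force: [0.8, 1.1, 2.4]
finger_gap: 0.0241
```

Request:
carry_out([
  [[0, 0, 0.0005, 0, 0, 0, 0], [0, 0, 0.001, 0, 0, 0, 0], [0, 0, 0.001, 0, 0, 0, 0]],
])

```text
time: 18.85
eef_pos: [0.4689, -0.2841, 0.0878]
tool_rot: [-0.075, 0.072, -0.703, 0.703]
ft_force: [1.5, 2.4, 5.7]
finger_gap: 0.0241
```

Contact. I release and retreat upward.

Request:
carry_out([
  [[0.03, 0, 0, 0, 0, 0, 0], [0.05, 0, 0, 0, 0, 0, 0], [0.07, 0, 0, 0, 0, 0, 0], [0.08, 0, 0, 0, 0, 0, 0], [0.08, 0, 0, 0, 0, 0, 0], [0.08, 0, 0, 0, 0, 0, 0], [0.08, 0, 0, 0, 0, 0, 0], [0.08, 0, 0, 0, 0, 0, 0]],
])

```text
time: 19.65
eef_pos: [0.4689, -0.2841, 0.0878]
tool_rot: [-0.075, 0.072, -0.703, 0.703]
ft_force: [0.7, -0.1, 0.3]
finger_gap: 0.0788
```

Request:
carry_out([
  [[0.08, 0, -0.015, 0, 0, 0, 0], [0.08, 0, -0.04, 0, 0, 0, 0], [0.08, 0, -0.075, 0, 0, 0, 0], [0.08, 0, -0.11, 0, 0, 0, 0], [0.08, 0, -0.15, 0, 0, 0, 0], [0.08, 0.04, -0.17, 0, 0, 0, 0], [0.08, 0.08, -0.18, 0, 0, 0, 0], [0.08, 0.08, -0.18, 0, 0, 0, 0]],
])

```text
time: 20.45
eef_pos: [0.3879, -0.3023, 0.2716]
tool_rot: [-0.075, 0.07, -0.702, 0.705]
ft_force: [1.1, -0.4, 0.5]
finger_gap: 0.0801
```

Run:
```python
from bl import *
rows([],flip=-1)
c=capture("side");t=capture("top");balls(c);print();balls(t)
cv2.imwrite("pics/f.png",np.vstack([c["image"][60:],t["image"][80:310]]))
for n,k in(("side",c),("top",t)):
    P=pts(k);im=k["image"]
    m=((P[...,2]>.1)&(P[...,2]<.125)&(im.max(2)<80)&(abs(P[...,0]-.465)<.09)&(abs(P[...,1]+.283)<.09)).astype(np.uint8)
    kk,l,st,_=cv2.connectedComponentsWithStats(m)
    if kk>1:
        i=1+np.argmax(st[1:,4]);q=P[l==i];print(n,"handle",len(q),cv2.minAreaRect(q[:,:2].astype(np.float32)),np.percentile(q[:,2],[5,50,95]).round(4))
```

```text
t 20.45 tcp [ 0.3879 -0.3023  0.2716] F [ 1.1 -0.4  0.5] gap 0.0801 j [-0.77 -0.19  1.71  0.    1.62  0.6 ]
tool axes [[-0.979, 0.007, 0.204], [-0.204, -0.004, -0.979], [-0.006, -1.0, 0.006]]
ball 251 [246. 174.] med [0.499 0.269 0.031] min [0.46  0.234 0.002] max [0.548 0.322 0.039]
ball 1003 [497. 294.] med [ 0.788 -0.357  0.056] min [ 0.784 -0.4    0.005] max [ 0.791 -0.304  0.1  ]

ball 360 [472. 103.] med [ 0.79  -0.356  0.062] min [ 0.787 -0.4    0.016] max [ 0.8   -0.299  0.102]
ball 33 [445. 106.] med [ 0.794 -0.301  0.029] min [ 0.79  -0.308  0.008] max [ 0.8   -0.299  0.053]
ball 713 [170. 131.] med [0.724 0.302 0.109] min [ 0.693  0.273 -0.002] max [0.784 0.373 0.114]
ball 636 [201. 235.] med [0.513 0.263 0.033] min [0.461 0.23  0.004] max [0.553 0.293 0.041]
ball 160 [190. 236.] med [0.508 0.286 0.032] min [0.494 0.274 0.004] max [0.524 0.303 0.039]
side handle 75 ((0.4220476448535919, -0.29537299275398254), (0.008967932313680649, 0.02344573475420475), 23.936317443847656) [0.1012 0.1105 0.115 ]
top handle 637 ((0.47049862146377563, -0.2833015024662018), (0.09853951632976532, 0.02405286394059658), 11.80309009552002) [0.1035 0.1135 0.1159]
```

View pics/f.png

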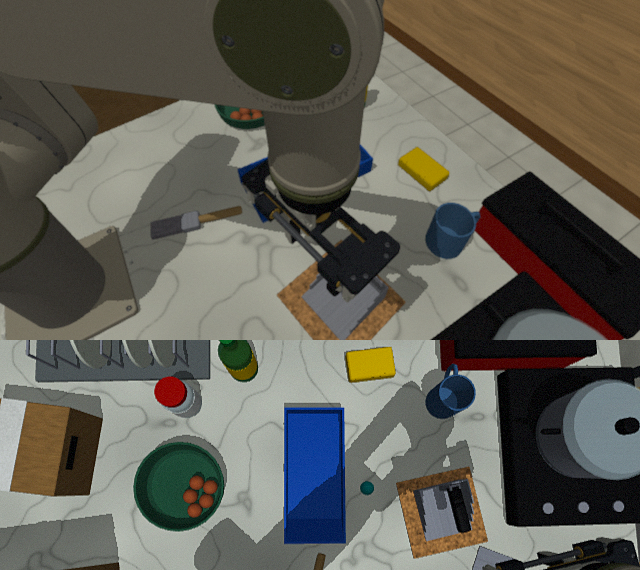

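```bash
python3 -c "
from h import *
s=get_state();print(s['time'],np.abs(s['qvel']).max(),s['ft_force']);print(close_job())"
```

```text
20.55 0.03783002022934248 [ 0.60685993  0.38684068 -0.14867281]
the job is handed in; nothing more can be done
None
```

All five terracotta balls are in the green dish, and the scoop stands upright on its cork mat, released. I handed the job in at about 20.6 s of the 58 s allowed.

I swept the balls to the ramp and tilted the scoop back as its lip rose along it. All five rode in, and I poured them gently into the dish.

**Last checks (top view):**
- **Balls:** all five are in the dish, the tub is empty, and none are on the counter.
- **Scoop:** about 5 mm from the mat centre and turned about 12°, close to the mat's own 11°. The handle top is at 116 mm, as it was at the start.
- **Bystanders:** the dish is upright, and the jar and mug look unmoved.
- **Robot:** clear of everything, with the wrist force near zero.

**Where checks disagreed:** the final side view was mostly hidden by the arm, so its reading of the handle was unusable. The final placing therefore rests on the top view.

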